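# Take the filter panel out of the bench extractor and stand it in the drying rack

## Task

Turn the two orange turn buttons aside and lift the blue filter panel out of the grey unit. Lay it, handle outwards, against the sloped stand with a long edge on the ledge and let go of it; then take it again another way and stand it on a long edge in the empty slot of the white drying rack, fully down between both pairs of green guides. Leave everything else on the bench where it is and the buttons turned aside.

Things in the scene. Friction and masses are not known exactly. Their poses are not given: they have to be found in the camera images.
- unit: grey filter unit, a fixed box 200 (its x) x 192 (its y) x 45 mm high; origin at the centre of its underside. The blue panel lies in its opening (154 x 104 mm, 2 mm clear of the panel all round, so its edges cannot be gripped there) on ledges 36 mm up, its upper face 1 mm below the unit's top
- panel: blue perforated panel, a plate 150 (its x) x 100 (its y) x 8 mm thick, 0.17 to 0.35 kg; origin at the centre of its underside, z out of the upper face, where a white handle rib stands in the middle: 70 mm long (x), 12 mm wide (y), 24 mm high, its top 32 mm above the origin
- button_a (a joint): orange turn button a, pivot at unit x = -40, y = +74 mm. 0: its long end points straight in over the panel's edge (24 mm from the pivot), holding it down; positive is anticlockwise from above; turns both ways to stops at +-1.65; friction 0.05 N m, stays where left. Beyond 1.05 either way it is clear of the panel; at 1.57 it lies along the panel's edge
- button_a_pivot (a point): on the pivot axis of button a, at its underside, 1.5 mm above the unit's top; x axis along the long end, turns with it. Bar 12 mm wide, 8 mm thick, long end 32 mm from the pivot, tail 14 mm; on it a grip fin, also 12 mm wide, from 14 mm behind to 16 mm ahead of the pivot, its top 22 mm above this point
- button_b (a joint): orange turn button b, pivot at unit x = +40, y = -74 mm. 0: its long end points straight in over the panel's edge (24 mm from the pivot), holding it down; positive is anticlockwise from above; turns both ways to stops at +-1.65; friction 0.05 N m, stays where left. Beyond 1.05 either way it is clear of the panel; at 1.57 it lies along the panel's edge
- button_b_pivot (a point): on the pivot axis of button b, at its underside, 1.5 mm above the unit's top; x axis along the long end, turns with it. Bar 12 mm wide, 8 mm thick, long end 32 mm from the pivot, tail 14 mm; on it a grip fin, also 12 mm wide, from 14 mm behind to 16 mm ahead of the pivot, its top 22 mm above this point
- stand: aluminium stand, fixed; foot 110 (its x) x 170 (its y) x 8 mm, origin at the centre of its underside. A back plate (130 mm wide, 60 mm up the slope) rises at 45 degrees towards its +x, facing -x and up; at its lower end a black ledge, 150 mm long, stands 16 mm out square to the slope. Inner corner of slope and ledge: along y at x = -35, z = 22 mm
- stand_rest (a point): point on the stand's slope, 50 mm up from the ledge, mid width (stand x = 0.4, z = 57.4 mm), where the origin of the resting panel belongs; axes as the stand's. The panel then overhangs the back plate by 40 mm at the top, with free space under it for a finger; its upper edge is at stand x = 36, z = 93 mm
- rack: white drying rack, fixed; foot 120 (its x) x 190 (its y) x 8 mm, origin at the centre of its underside. Two slots along y: the empty one at x = -25 mm; the other, at x = +32 mm, holds a fixed plain white tray, 10 mm thick, 150 mm long, top 108 mm above the table. End walls, tops 28 mm above the table, leave 176 mm for the 150 mm panel
- rack_slot (a point): middle of the floor of the empty slot, 8 mm above the table; axes as the rack's (y along the slot). The slot is 15 mm wide between two pairs of green guides at y = -60 and +60 mm (each 6 mm thick, 20 mm long along y, tops 48 mm above the table)
- amber_bottle: amber glass bottle with black cap, 68 mm across, 120 mm tall; loose, origin at the centre of its underside; to be left alone
- fixative_jar: clear jar with red cap, 64 mm across, 90 mm tall; loose, origin at the centre of its underside; to be left alone
- beaker: glass beaker, 70 mm across, 95 mm tall; loose, origin at the centre of its underside; to be left alone
- slide_box: blue and white slide box, 92 x 72 x 34 mm high; loose, origin at the centre of its underside; to be left alone
- cassette_tray: yellow open tray holding white cassettes, 100 x 70 x 28 mm high; loose, origin at the centre of its underside; to be left alone
- brush: hand brush, 160 mm long, lying along its x; loose, to be left alone
- wax_block: white block on a grey carrier, 80 x 60 x 26 mm high; loose, origin at the centre of its underside; to be left alone
Not all that is in view belongs to the job. There is more than one size of the rack; the one meant has the size given above.

How it is judged:
On the way, in this order (a step that is already met when the one before it is completed fails the run):
1. both buttons are turned clear of the panel while it still lies in the unit ((value of joint button_a above 1.05 rad or value of joint button_a below -1.05 rad) and (value of joint button_b above 1.05 rad or value of joint button_b below -1.05 rad) and distance of panel from where it was at the start of the episode below 0.012 m), for 0.1 s.
2. the panel is lifted clear of the unit (z of panel in the frame of unit above 0.075 m), for 0.05 s.
3. the panel leans on the sloped stand, handle outwards, let go and at rest (distance between panel and stand_rest below 0.03 m and angle between panel's own z axis and vertical between 0.65 and 0.92 rad and angle between panel's own x axis and vertical between 1.45 and 1.69 rad and contact force between the fingers and panel below 0.2 N and linear speed of panel below 0.02 m/s and angular speed of panel below 0.2 rad/s), for 0.2 s.
At the end, for the whole second after the job is handed in: The panel stands released on a long edge in the empty slot: its origin within 20 mm of the slot's middle plane, 22 mm of its middle lengthwise, 44 to 60 mm above its floor, slower than 0.12 m/s; faces within 0.27 rad of upright, long edges within 0.12 rad of level; both buttons over 1.05 rad aside (x of panel in the frame of rack_slot between -0.02 and 0.02 m and y of panel in the frame of rack_slot between -0.022 and 0.022 m and z of panel in the frame of rack_slot between 0.044 and 0.06 m and angle between panel's own z axis and vertical between 1.3 and 1.84 rad and angle between panel's own x axis and vertical between 1.45 and 1.69 rad and linear speed of panel below 0.12 m/s and contact force between the fingers and panel below 0.2 N and (value of joint button_a above 1.05 rad or value of joint button_a below -1.05 rad) and (value of joint button_b above 1.05 rad or value of joint button_b below -1.05 rad)); the robot touches nothing.
It fails at once if a bystander is pushed more than 30 mm (distance of any of amber_bottle, fixative_jar, beaker, slide_box, cassette_tray, brush, wax_block from where it was at the start of the episode above 0.03 m).
It fails at once if a bottle, jar or beaker is knocked over (angle between any of amber_bottle, fixative_jar, beaker's own z axis and vertical above 0.5 rad).
It also fails if it takes over 69 s, if anything falls off the work surface, if the arm or the gripper's body presses on something with over 40 N, if the wrist force passes 120 N, or if a joint passes its speed limit or range.

## Robot

A 6-joint arm with a two-finger parallel gripper is mounted at the origin on the work surface. World frame = base frame: x ahead of the robot, y to its left, z up, the work surface at z = 0. Lengths are in m, angles in rad, forces in N, time in s.
With the tool pointing down it reaches from about 0.425 to 0.95 m from the base axis. Payload 3.5 kg.
Tool frame: the origin (TCP) lies midway between the tips of the shut fingers; the grasp point (between the pads) lies 19 mm behind it; z points along the fingers, y is the line along which they close (so a half turn about z gives the same grasp; the last joint's range is limited). The gripper opens to 85 mm and grips with 20 to 120 N. Pads are 22 mm wide; open, the fingers measure 114 mm over their backs; the gripper's body (76 mm by 85 mm) begins 54 mm behind the grasp point. The pads swing forward as they close: fully open they stand 13 mm farther back than shut.
Start: joints at [-1.359, 0.286, 1.577, -0, 1.279, -0.15], TCP at [0.239, -0.631, 0.231] pointing down, gripper open.
Joint ranges: [-2.77, 2.77], [-0.9, 2.22], [0.21, 2.48], [-1.53, 4.67], [0.24, 2.81], [-2.84, 2.84]. Speed limits (rad/s): [2.79, 2.79, 3.14, 3.14, 3.14, 3.14].

## Interface

Orientations are given as a unit quaternion [x, y, z, w].
In Python, from plant import ctrl gives the robot as it stands.
- The arm moves only by the tool send_rows, never from a script. Its argument "series" is a list that holds one entry, the list of rows, each a list of 7 numbers: the shift along the tool's x, y, z in cm, then the turn, a rotation vector about the tool's x, y, z in rad, then the opening, from -1 (shut) to 1 (fully open). In form: [[[x, y, z, rx, ry, rz, jaw], ...]]. A call has 1 to 10 rows; each row shifts and turns the commanded pose from where the row before left it, along the tool's axes as they then stand; what a row does not reach is not made up. A row lasts 1/8 s, in which the tool goes at most 62.5 mm and 10.7 degrees, less where a joint would pass 70% of its speed; a pose out of reach is approached as far as the arm can. A call is refused whole if a number of a shift passes 6.25 or a number of a turn 0.188, either way. A call with a gripper value outside its range is refused whole. The fingers move at their own pace and stop on an object; "force" is the grip in N (left out, the last holds). Time passes only in rows, so rows that do not move let the fingers close. It gives the time, the measured TCP pose, the force, the opening and the grip force at its end, in the units of the state.
- ctrl.get_state(): the state, without advancing time (a new reading comes with each control period).
- ctrl.read_camera(name): name is "scene" or "top"; returns a dict with "img" (400x640x3 uint8, red, green, blue), "fx", "fy", "cx", "cy" (pixels), "R" (3x3) and "t" (3): a world point X has camera coordinates R X + t. Camera axes: x right, y down, z forward; pixel columns grow to the right and rows downward; lengths in m; the calibration is good to about 2 mm. A picture is of the moment at which its call begins. There is no depth.
- ctrl.sign_off(): hands the job in; it is judged then, once.
The state is a dict: "time": time; "qpos": joint angles; "dq": joint speeds; "joint_efforts": joint torques, N m; "eef_pos": TCP position; "tcp_rot": TCP orientation; "contact_force": force on the tool from outside, world axes, zero at the start; "wrist_torque": the same for the moment, N m; "opening": opening from 0.0 (shut) to 1.0 (fully open); "finger_force": force on a finger pad.
Only numpy, scipy, OpenCV 4.12 (cv2) and the standard library are available. Lean on these libraries where they do the work, as an engineer would, in place of code of your own. Each camera call takes 0.05 s, during which the arm holds its last target. There are 200 camera calls.

## Working session

There is one attempt and no reset: what is moved stays moved. The work goes in short steps, Python scripts to look and compute and a tool call to move; the robot and the scene stay as the last step left them, time stands still between calls to the robot, and variables do not carry over. Pictures are saved under pics/ and viewed, at most 10 in all, crops included, and the job is handed in when it is done.

Besides the shell and the picture viewer there is one more tool, called after "Emit:" as name(argument=value, ...), one argument or row to a line, values as JSON. send_rows: Moves the arm, as the interface text tells. Its arguments: {"type":"object","properties":{"series":{"type":"array"},"force":{"type":"number"}},"required":["series"]}

```bash
mkdir -p pics; ls; python3 - <<'E'
from plant import ctrl
import cv2,pickle
d={}
for n in("scene","top"):
    c=ctrl.read_camera(n);d[n]=c
    cv2.imwrite(f"pics/{n}0.png",c["img"][:,:,::-1])
    print(n,c["fx"],c["cx"],c["cy"],c["R"],c["t"])
pickle.dump(d,open("cams0.pkl","wb"))
s=ctrl.get_state();print(s)
E
```

```text
pics
scene 504.2255298467016 316.8293160526348 198.56043912783804 [[-0.48395899  0.87504115  0.00931047]
 [ 0.63380972  0.35783741 -0.68573875]
 [-0.60338125 -0.32596837 -0.72778821]] [ 0.22866843 -0.27631809  1.70610829]
top 485.44449249168247 320.0234811058848 195.83685235209063 [[-0.02681451 -0.99963116  0.00430507]
 [-0.99098908  0.02601683 -0.13139169]
 [ 0.13123122 -0.00778948 -0.99132118]] [0.02263429 0.49702053 1.53248187]
{'time': 0.1, 'qpos': array([-1.35895584e+00,  2.87101043e-01,  1.57804383e+00, -2.70197074e-06,
        1.27860415e+00, -1.49988492e-01]), 'dq': array([ 0.0015228 , -0.00374346, -0.00273706, -0.00061754, -0.00093054,
       -0.00055114]), 'joint_efforts': array([ 8.81887972e-04, -4.07298410e+01, -2.93696862e+01, -1.64540211e-04,
        3.41887157e-03,  5.16108543e-06]), 'eef_pos': array([ 0.23884686, -0.63068807,  0.23006236]), 'tcp_rot': array([ 9.83678918e-01,  1.79929495e-01, -3.46312339e-05, -1.07762671e-03]), 'contact_force': array([-0.09767003,  0.18732452, -0.79374876]), 'wrist_torque': array([ 0.00260378, -0.03786301,  0.00114131]), 'finger_force': 0.0, 'opening': 1.0029291524907935}
```

View pics/scene0.png

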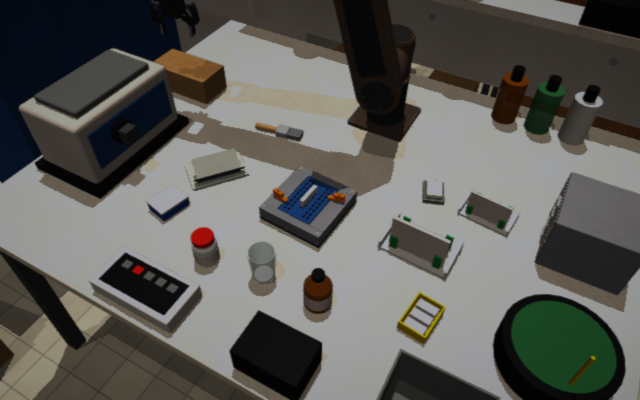

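View pics/top0.png

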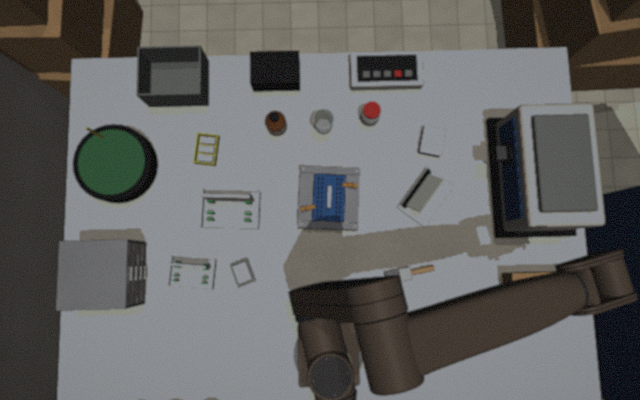

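```bash
cat > h.py <<'E'
import numpy as np,cv2,pickle
def ray(c,u,v):
    R=np.array(c["R"]);t=np.array(c["t"])
    d=R.T@np.array([(u-c["cx"])/c["fx"],(v-c["cy"])/c["fy"],1]);return -R.T@t,d
def plane(c,u,v,z):
    o,d=ray(c,u,v);return o+d*(z-o[2])/d[2]
def proj(c,X):
    p=np.array(c["R"])@np.array(X)+np.array(c["t"]);return np.array([c["fx"]*p[0]/p[2]+c["cx"],c["fy"]*p[1]/p[2]+c["cy"]])
def tri(c1,p1,c2,p2):
    o1,d1=ray(c1,*p1);o2,d2=ray(c2,*p2)
    s=np.linalg.lstsq(np.c_[d1,-d2],o2-o1,rcond=None)[0];a=o1+s[0]*d1;b=o2+s[1]*d2
    return (a+b)/2,np.linalg.norm(a-b)
def load(): return pickle.load(open("cams0.pkl","rb"))
E
python3 - <<'E'
from h import *
d=load()
a=d["top"]["img"][155:300,190:455,::-1];cv2.imwrite("pics/topc.png",cv2.resize(a,None,fx=3,fy=3,interpolation=2))
b=d["scene"]["img"];x=b[140:210,170:260];y=b[160:250,250:365];z=b[180:280,370:530]
z=cv2.resize(z,(800,500))if 0 else z
im=np.zeros((600,800,3),np.uint8)
A=cv2.resize(x,None,fx=4,fy=4,interpolation=2);im[:280,:360]=A
B=cv2.resize(y,None,fx=3.5,fy=3.5,interpolation=2);im[:B.shape[0],370:370+B.shape[1]]=B
C=cv2.resize(z,None,fx=2.8,fy=2.8,interpolation=2);im[320:600,:448]=C
cv2.imwrite("pics/scenec.png",im[:,:,::-1])
E
```

```text
(no output)
```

View pics/topc.png

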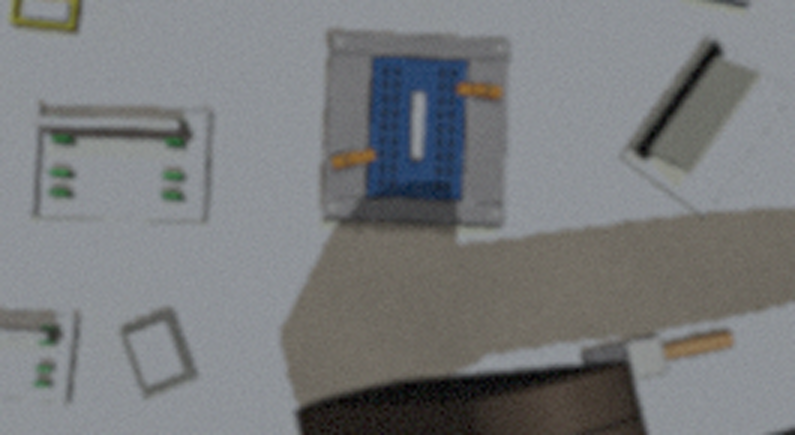

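View pics/scenec.png

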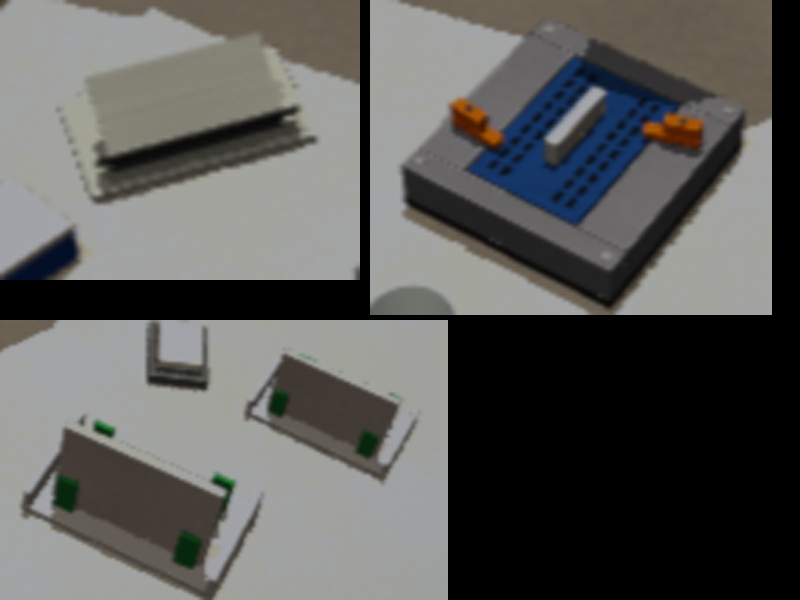

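```bash
cat > meas.py <<'E'
from h import *
d=load();T,S=d["top"],d["scene"]
def mask(c,f,box):
    im=c["img"].astype(int);x0,y0,x1,y1=box
    m=f(im[...,0],im[...,1],im[...,2]);k=np.zeros_like(m);k[y0:y1,x0:x1]=m[y0:y1,x0:x1];return k.astype(np.uint8)
def blobs(m,amin=6):
    n,l,st,ce=cv2.connectedComponentsWithStats(m)
    return [(ce[i],st[i][4],l==i) for i in range(1,n) if st[i][4]>=amin]
ora=lambda r,g,b:(r>120)&(r>1.8*b)&(r>1.25*g)
blu=lambda r,g,b:(b>1.5*r)&(b>50)
grn=lambda r,g,b:(g>1.3*r)&(g>1.2*b)
blk=lambda r,g,b:(r+g+b<200)
def rect(m):
    p=np.argwhere(m)[:,::-1].astype(np.float32);return cv2.minAreaRect(p)
if __name__=="__main__":
    np.set_printoptions(precision=4,suppress=True)
    for c,bx in((T,(295,160,362,232)),(S,(255,165,360,240))):
        for ce,a,m in blobs(mask(c,ora,bx)): print("ora",ce,a,plane(c,*ce,.0625))
    b=mask(T,blu,(295,160,362,232));b=cv2.morphologyEx(b,cv2.MORPH_CLOSE,np.ones((5,5)))
    q=[plane(T,*p,.044)[:2] for p in cv2.boxPoints(rect(b))];print("blue",q,"mean",np.mean(q,0),[np.linalg.norm(q[i]-q[i-1]) for i in range(4)])
    b=mask(S,blu,(255,165,360,240));b=cv2.morphologyEx(b,cv2.MORPH_CLOSE,np.ones((5,5)));h=cv2.convexHull(np.argwhere(b)[:,::-1].astype(np.int32))
    q=[plane(S,*p[0],.044)[:2] for p in cv2.approxPolyDP(h,6,True)];print("blueS",q)
    w=mask(T,lambda r,g,b:(r>130),(320,180,340,212))
    for ce,a,m in blobs(w): 
        q=[plane(T,*p,.068)[:2] for p in cv2.boxPoints(rect(m))]
        print("handle",ce,a,plane(T,*ce,.068),q)
    for ce,a,m in blobs(mask(T,grn,(195,180,265,230)),3): print("grn",ce,a,plane(T,*ce,.048))
    for ce,a,m in blobs(mask(T,grn,(165,250,220,292)),3): print("small grn",ce,a,plane(T,*ce,.04))
    for c,bx in((T,(395,165,435,212)),(S,(190,155,250,190))):
        for ce,a,m in blobs(mask(c,blk,bx)):
            r=rect(m);bp=cv2.boxPoints(r);l=np.argsort([np.linalg.norm(bp[i]-bp[i-1]) for i in range(4)])[:2]
            e=[(bp[i]+bp[i-1])/2 for i in sorted(l)];q=[plane(c,*p,.0275)for p in e]
            print("blk",ce,a,plane(c,*ce,.0275),r[1],e,q,np.linalg.norm(q[0]-q[1]))
    # rack corners (foot, z=8mm) from crop pixels
    for nm,u,v in(("nearL",33/3+190,216/3+155),("nearR",206/3+190,221/3+155),("farR",211/3+190,110/3+155),("farL",40/3+190,104/3+155)): print(nm,plane(T,u,v,.01))
E
python3 meas.py
```

```text
ora [347.05 184.3 ] 20 [ 0.5282 -0.077   0.0625]
ora [354.6667 185.1111] 9 [ 0.5249 -0.1011  0.0625]
ora [302.1429 208.2857] 7 [0.4554 0.0671 0.0625]
ora [309.381  206.9524] 21 [0.4591 0.0442 0.0625]
ora [277.8387 190.871 ] 31 [ 0.5235 -0.094   0.0625]
ora [339.1667 194.4   ] 30 [0.4531 0.0579 0.0625]
ora [330.6471 196.4118] 17 [0.4711 0.0413 0.0625]
ora [284.     198.1176] 17 [ 0.5385 -0.0651  0.0625]
blue [array([0.4192, 0.0376]), array([0.5694, 0.0267]), array([ 0.5619, -0.0739]), array([ 0.4118, -0.0618])] mean [ 0.4906 -0.0179] [np.float64(0.0996602942362727), np.float64(0.15058045473493395), np.float64(0.10093816304079181), np.float64(0.15056401015512727)]
blueS [array([0.4248, 0.0374]), array([0.5683, 0.029 ]), array([ 0.5631, -0.0698]), array([ 0.4159, -0.0606])]
handle [328.8095 195.9524] 42 [ 0.4917 -0.018   0.068 ] [array([ 0.5203, -0.0162]), array([ 0.5201, -0.0225]), array([ 0.4597, -0.0208]), array([ 0.4599, -0.0145])]
grn [210.3571 200.8571] 14 [0.4885 0.3592 0.048 ]
grn [247.6 201.8] 15 [0.4823 0.2407 0.048 ]
grn [209.5714 212.1429] 14 [0.4524 0.3616 0.048 ]
grn [247.
[... 518 characters left out ...]
345 ,  0.0275])] 0.1451108123278641
blk [218.7815 176.2554] 325 [ 0.5295 -0.2937  0.0275] (6.973116397857666, 49.982479095458984) [array([195.3951, 182.5013], dtype=float32), array([243.7319, 169.7811], dtype=float32)] [array([ 0.5831, -0.3365,  0.0275]), array([ 0.4714, -0.2464,  0.0275])] 0.14353323261072162
blk [220.3134 181.8507] 67 [ 0.546  -0.2761  0.0275] (1.3838107585906982, 50.96033477783203) [array([195.9186, 188.7104], dtype=float32), array([244.9756, 174.9131], dtype=float32)] [array([ 0.6022, -0.3196,  0.0275]), array([ 0.4875, -0.2309,  0.0275])] 0.14494944864041642
nearL [0.4087 0.3976 0.01  ]
nearR [0.3984 0.2109 0.01  ]
farR [0.5194 0.2042 0.01  ]
farL [0.5309 0.3906 0.01  ]
```

```bash
cat > go.py <<'E'
import sys,json,numpy as np
from scipy.spatial.transform import Rotation as R
from plant import ctrl
np.set_printoptions(precision=3,suppress=True)
def down(psi): # tool y at world angle psi, z down
    y=np.array([np.cos(psi),np.sin(psi),0]);z=np.array([0,0,-1.]);return R.from_matrix(np.c_[np.cross(y,z),y,z])
def log():
    s=ctrl.get_state()
    open("log.jsonl","a").write(json.dumps([list(s["qpos"]),list(s["eef_pos"]),list(s["tcp_rot"])])+"\n");return s
def go(p,Rt):
    s=log();Rc=R.from_quat(s["tcp_rot"]);d=np.array(p)-s["eef_pos"]
    print("t",round(s["time"],2),"pos",s["eef_pos"],"q",s["qpos"],"op",round(s["opening"],3))
    print(" shift cm (cur axes)",Rc.inv().apply(d)*100,"| (target axes)",Rt.inv().apply(d)*100,"| turn",(Rc.inv()*Rt).as_rotvec(),"y-ang",np.arctan2(*Rc.as_matrix()[:2,1][::-1]))
E
python3 - <<'E'
from go import *
go([.50,-.25,.23],down(.16))
go([.456,.059,.23],down(.16))
E
```

```text
t 0.1 pos [ 0.239 -0.631  0.23 ] q [-1.359  0.287  1.578 -0.     1.279 -0.15 ] op 1.003
 shift cm (cur axes) [ 37.9   -26.359   0.075] | (target axes) [33.422 31.847  0.006] | turn [-0.002 -0.002 -1.369] y-ang -1.208966221659986
t 0.1 pos [ 0.239 -0.631  0.23 ] q [-1.359  0.287  1.578 -0.     1.279 -0.15 ] op 1.003
 shift cm (cur axes) [ 44.723 -56.816   0.142] | (target axes) [64.628 32.426  0.006] | turn [-0.002 -0.002 -1.369] y-ang -1.208966221659986
```

Emit:
send_rows(
  series=[
    [[4.74,-3.3,0,0,0,0,0],[4.74,-3.3,0,0,0,0,0],[4.74,-3.3,0,0,0,0,0],[4.74,-3.3,0,0,0,0,0],[4.74,-3.3,0,0,0,0,0],[4.74,-3.3,0,0,0,0,0],[4.74,-3.3,0,0,0,0,0],[4.74,-3.3,0,0,0,0,0],[0,0,0,0,0,-0.171,0],[0,0,0,0,0,-0.171,0]],
  ],
)

```text
time: 1.35
eef_pos: [0.5004, -0.2488, 0.2307]
tcp_rot: [0.937, 0.348, -0.0, -0.0]
contact_force: [-0.5, -0.1, -0.8]
opening: 0.501
finger_force: 0.0
```

Emit:
send_rows(
  series=[
    [[0,0,0,0,0,-0.171,0],[0,0,0,0,0,-0.171,0],[0,0,0,0,0,-0.171,0],[0,0,0,0,0,-0.171,0],[0,0,0,0,0,-0.171,0],[0,0,0,0,0,-0.171,-0.1],[5.2,0,0,0,0,0,-0.1],[5.2,0,0,0,0,0,-0.1],[5.2,0,0,0,0,0,-0.1]],
  ],
)

```text
time: 2.48
eef_pos: [0.4747, -0.0947, 0.2308]
tcp_rot: [0.649, 0.761, -0.0, -0.0]
contact_force: [0.6, -0.1, 0.7]
opening: 0.45
finger_force: 0.0
```

```bash
python3 - <<'E'
from go import *
go([.456,.059,.09],down(.16))
E
```

```text
t 2.48 pos [ 0.475 -0.095  0.231] q [-0.407 -0.144  2.033  0.     1.254 -0.565] op 0.45
 shift cm (cur axes) [15.459  0.582 14.086] | (target axes) [15.467  0.601 14.076] | turn [-0.001 -0.001 -0.002] y-ang 0.15817064421422633
```

Emit:
send_rows(
  series=[
    [[5.15,0.19,0,0,0,0,-0.1],[5.15,0.19,0,0,0,0,-0.1],[5.15,0.19,0,0,0,0,-0.1],[0,0,5,0,0,0,-0.1],[0,0,5,0,0,0,-0.1],[0,0,4,0,0,0,-0.1],[0,0,0,0,0,0,-0.1]],
  ],
)

```text
time: 3.35
eef_pos: [0.4532, 0.0577, 0.0878]
tcp_rot: [0.649, 0.761, -0.003, -0.004]
contact_force: [0.7, -0.3, 0.3]
opening: 0.449
finger_force: 0.0
```

```bash
python3 - <<'E'
from go import *
from h import *
go([.456,.059,.05],down(.16))
for n in("scene","top"):
    c=ctrl.read_camera(n);a=c["img"]
    if n=="scene": A=cv2.resize(a[110:240,250:380],(585,585))
    else: B=cv2.resize(a[170:230,280:322],(210,300))
im=np.zeros((585,800,3),np.uint8);im[:,:585]=A;im[:300,587:797]=B;cv2.imwrite("pics/a1.png",im[:,:,::-1])
E
```

```text
t 3.35 pos [0.453 0.058 0.088] q [-0.096 -0.019  2.203 -0.     0.967 -0.255] op 0.449
 shift cm (cur axes) [0.075 0.329 3.776] | (target axes) [0.083 0.296 3.778] | turn [-0.009 -0.002 -0.001] y-ang 0.15910524715725127
```

View pics/a1.png

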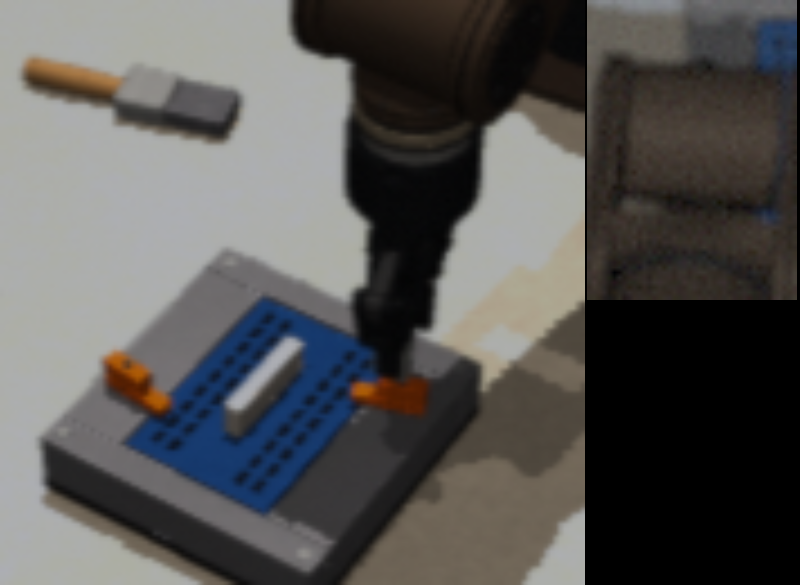

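Emit:
send_rows(
  series=[
    [[0.1,0.3,1.8,-0.009,0,0,-0.1],[0,0,1.8,0,0,0,-0.1],[0,0,0,0,0,0,-0.7],[0,0,0,0,0,0,-0.9],[0,0,0,0,0,0,-0.9]],
  ],
  force=30,
)

```text
time: 4.08
eef_pos: [0.4583, 0.0587, 0.0568]
tcp_rot: [0.648, 0.761, 0.002, 0.001]
contact_force: [-5.9, -1.5, 5.3]
opening: 0.131
finger_force: 32.6
```

Emit:
send_rows(
  series=[
    [[0,0,0,0,0,-0.165,-0.9],[0,0,0,0,0,-0.165,-0.9],[0,0,0,0,0,-0.165,-0.9],[0,0,0,0,0,-0.165,-0.9],[0,0,0,0,0,-0.165,-0.9],[0,0,0,0,0,-0.165,-0.9],[0,0,0,0,0,-0.165,-0.9],[0,0,0,0,0,-0.165,-0.9],[0,0,0,0,0,0,-0.9]],
  ],
)

```text
time: 5.2
eef_pos: [0.4608, 0.0613, 0.0569]
tcp_rot: [0.047, 0.999, 0.004, 0.006]
contact_force: [1.8, 11.1, -3.6]
opening: 0.126
finger_force: 31.5
```

```bash
python3 - <<'E'
from go import *
s=go([.525,-.0947,.12],down(-.1))
print(ctrl.get_state()["contact_force"],ctrl.get_state()["wrist_torque"])
E
```

```text
t 5.2 pos [0.461 0.061 0.057] q [-0.091  0.042  2.21   0.011  0.877 -1.575] op 0.126
 shift cm (cur axes) [ -7.924 -14.879  -6.344] | (target axes) [-14.882   7.943  -6.312] | turn [0.016 0.003 1.577] y-ang 1.4772250894212802
[ 1.823 11.057 -3.642] [ 1.718 -0.212  0.007]
```

Emit:
send_rows(
  series=[
    [[0,0,0,0,0,0,-0.2],[0,0,0,0,0,0,-0.1],[0,0,-3.2,0,0,0.175,-0.1],[0,0,-3.2,0,0,0.175,-0.1],[0,0,0,0,0,0.175,-0.1],[0,0,0,0,0,0.175,-0.1],[0,0,0,0,0,0.175,-0.1],[0,0,0,0,0,0.175,-0.1],[0,0,0,0,0,0.175,-0.1],[0,0,0,0,0,0.175,-0.1]],
  ],
)

```text
time: 6.45
eef_pos: [0.4595, 0.0583, 0.1202]
tcp_rot: [0.681, 0.732, 0.004, 0.003]
contact_force: [0.1, -0.1, 0.7]
opening: 0.448
finger_force: 0.0
```

```bash
python3 - <<'E'
from go import *
from meas import *
s=go([.525,-.0947,.12],down(-.1))
c=ctrl.read_camera("scene");p=ctrl.read_camera("top")
for ce,a,m in blobs(mask(c,ora,(255,165,360,240))): print(ce,a,rect(m))
for ce,a,m in blobs(mask(p,ora,(295,160,362,232))): print("top",ce,a,rect(m))
B=cv2.resize(c["img"][150:240,250:365],None,fx=5,fy=5);cv2.imwrite("pics/a2.png",B[:,:,::-1])
E
```

```text
t 6.45 pos [0.459 0.058 0.12 ] q [-0.094 -0.069  2.181  0.002  1.019 -0.168] op 0.448
 shift cm (cur axes) [-15.736   5.421   0.073] | (target axes) [-14.569   8.047   0.019] | turn [ 0.01  -0.001  0.173] y-ang 0.0728958228957039
[277.714 190.943] 35 ((277.60003662109375, 190.80001831054688), (9.838699340820312, 3.5777084827423096), 26.56505012512207)
[284.4  198.25] 20 ((284.6000061035156, 198.30001831054688), (4.919349670410156, 3.5777084827423096), 26.56505012512207)
top [345.  184.5] 6 ((345.0, 184.5), (1.0, 2.0), 90.0)
```

View pics/a2.png

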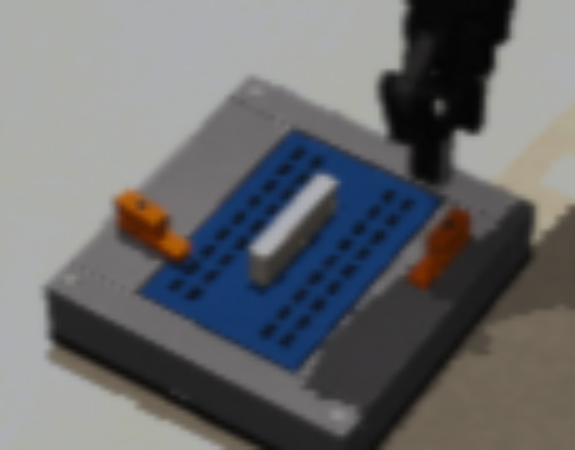

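Emit:
send_rows(
  series=[
    [[-5.25,1.81,0,0,0,0,-0.1],[-5.25,1.81,0,0,0,0,-0.1],[-5.25,1.81,0,0,0,0,-0.1],[0,0,0,0.01,0,0.173,-0.1],[0,0,2,0,0,0,-0.1],[0,0,1,0,0,0,-0.1],[0,0,0,0,0,0,-0.1]],
  ],
)

```text
time: 7.42
eef_pos: [0.5248, -0.0937, 0.0889]
tcp_rot: [0.739, 0.674, -0.0, -0.002]
contact_force: [-0.6, 0.1, 1.1]
opening: 0.447
finger_force: 0.0
```

```bash
python3 - <<'E'
from go import *
go([.525,-.0947,.053],down(-.1))
E
```

```text
t 7.42 pos [ 0.525 -0.094  0.089] q [-0.368  0.144  2.027  0.001  0.974 -0.276] op 0.447
 shift cm (cur axes) [-0.105  0.04   3.591] | (target axes) [-0.098  0.029  3.591] | turn [-0.003 -0.002  0.007] y-ang -0.0925648416585387
```

Emit:
send_rows(
  series=[
    [[-0.1,0,1.8,0,0,0,-0.1],[0,0,1.8,0,0,0,-0.1],[0,0,0,0,0,0,-0.9],[0,0,0,0,0,0,-0.9],[0,0,0,0,0,0,-0.9],[0,0,0,0,0,-0.185,-0.9],[0,0,0,0,0,-0.185,-0.9],[0,0,0,0,0,-0.185,-0.9],[0,0,0,0,0,-0.185,-0.9],[0,0,0,0,0,-0.185,-0.9]],
  ],
)

```text
time: 8.68
eef_pos: [0.5297, -0.0938, 0.053]
tcp_rot: [0.36, 0.933, 0.004, 0.005]
contact_force: [17.0, 5.5, -16.7]
opening: 0.132
finger_force: 35.4
```

Emit:
send_rows(
  series=[
    [[0,0,0,0,0,-0.185,-0.9],[0,0,0,0,0,-0.185,-0.9],[0,0,0,0,0,-0.185,-0.9],[0,0,0,0,0,0,-0.9],[0,0,0,0,0,0,-0.1],[0,0,0,0,0,0,-0.1],[0,0,-3.5,0,0,0,-0.1],[0,0,-3.5,0,0,0,-0.1],[0,0,0,0,0,0,-0.1]],
  ],
)

```text
time: 9.8
eef_pos: [0.5278, -0.0963, 0.1278]
tcp_rot: [0.092, 0.996, -0.001, 0.003]
contact_force: [0.3, -0.3, 0.3]
opening: 0.45
finger_force: 0.0
```

```bash
python3 - <<'E'
from go import *
from meas import *
go([.491,-.018,.12],down(1.497))
c=ctrl.read_camera("scene")
for ce,a,m in blobs(mask(c,ora,(255,165,360,240))): print(ce,a,rect(m))
# fit FK: r,z planar + lateral
L=[json.loads(l) for l in open("log.jsonl")]
for q,p,r in L:
    pl=np.hypot(p[0],p[1]);print(np.sqrt(pl**2-.101**2),p[2],q[1],q[1]+q[2],q[1]+q[2]+q[4], pl*np.sin(np.arctan2(p[1],p[0])-q[0]))
E
```

```text
t 9.8 pos [ 0.528 -0.096  0.128] q [-0.37   0.09   2.005  0.001  1.04  -1.756] op 0.45
 shift cm (cur axes) [5.061 7.019 0.742] | (target axes) [4.245 7.537 0.778] | turn [-0.001  0.006 -0.111] y-ang 1.3856703406936952
[280.175 189.675] 40 ((279.7647399902344, 189.55882263183594), (4.850712776184082, 12.854387283325195), 75.96376037597656)
[337.5 197. ] 8 ((337.5000305175781, 197.00003051757812), (2.1213202476501465, 2.1213202476501465), 45.0)
[334.667 203.333] 9 ((334.7500305175781, 203.25003051757812), (1.4142134189605713, 3.535533905029297), 45.0)
0.6667940184895677 0.23006236013865247 0.28710104302731043 1.8651448703026396 3.1437490185160977 0.10089935494947803
0.6667940184895677 0.23006236013865247 0.28710104302731043 1.8651448703026396 3.1437490185160977 0.10089935494947803
0.4733950478260487 0.23076209611721657 -0.14432459021694363 1.888913495892923 3.142452864757231 0.100959740743025
0.44556650966876044 0.08778363998705035 -0.019444454303760846 2.1836227618569786 3.1506916396745357 0.10089985612097888
0.4537854431962348 0.05687885009085179 0.04239769284540667 2.252528367680723 3.1295807379580007 0.10300864085116027
0.45200954284048767 0.12018902661340272 -0.06899369597189363 2.112375848062582 3.13149555049279 0.10135069981606087
0.5234529340812462 0.08891476569245715 0.1441351648747135 2.171303185674294 3.145215239122927 0.10112673557186132
0.5268933406117509 0.12778065887149215 0.0904317036839561 2.0950627948949916 3.1352632869978225 0.10106439294622975
```

Emit:
send_rows(
  series=[
    [[2.5,3.5,0,0,0,0,-0.1],[2.55,3.5,0,0,0,0,-0.1],[0,0,2,0,0,-0.11,-0.1],[0,0,1.5,0,0,0,-0.1],[0,0,0,0,0,0,-0.1]],
  ],
)

```text
time: 10.48
eef_pos: [0.487, -0.0168, 0.0866]
tcp_rot: [0.038, 0.999, 0.001, -0.003]
contact_force: [-0.6, 0.5, -0.2]
opening: 0.448
finger_force: 0.0
```

```bash
python3 - <<'E'
from go import *
go([.491,-.018,.048],down(1.497))
E
```

```text
t 10.47 pos [ 0.487 -0.017  0.087] q [-0.244  0.05   2.135  0.001  0.963 -1.738] op 0.448
 shift cm (cur axes) [-0.426 -0.093  3.859] | (target axes) [-0.403 -0.086  3.862] | turn [ 0.002 -0.006 -0.003] y-ang 1.493883761875155
```

Emit:
send_rows(
  series=[
    [[-0.42,-0.09,2,0,0,0,-0.1],[0,0,1.85,0,0,0,-0.1],[0,0,0,0,0,0,-0.9],[0,0,0,0,0,0,-0.9],[0,0,0,0,0,0,-0.9],[0,0,0,0,0,0,-0.9]],
  ],
  force=80,
)

```text
time: 11.22
eef_pos: [0.4926, -0.017, 0.0507]
tcp_rot: [0.038, 0.999, 0.002, -0.001]
contact_force: [-1.3, 6.1, -1.8]
opening: 0.118
finger_force: 80.1
```

Emit:
send_rows(
  series=[
    [[0,0,-2,0,0,0,-0.9],[0,0,-4,0,0,0,-0.9],[0,0,-5,0,0,0,-0.9],[0,0,-5,0,0,0,-0.9],[0,0,0,0,0,0,-0.9]],
  ],
)

```text
time: 11.85
eef_pos: [0.4961, -0.0194, 0.2167]
tcp_rot: [0.038, 0.999, -0.001, 0.006]
contact_force: [0.9, -1.3, -2.1]
opening: 0.117
finger_force: 80.1
```

```bash
cat > stand.py <<'E'
from go import *
X=np.array([-.607,-.795,0]);X/=np.linalg.norm(X);Z=np.array([0,0,1.]);Y=np.cross(Z,X)
O=np.array([.4897,-.3339,0]);rest=O+.0004*X+.0574*Z
n=(Z-X)/2**.5;u=(Z+X)/2**.5
zt=-n;yt=-u;Rt=R.from_matrix(np.c_[np.cross(yt,zt),yt,zt]);off=np.array([.002,0,.0147])
def tcp(Po,o=off): return Po-Rt.apply(o)
E
python3 - <<'E'
from stand import *
from h import *
d=load()
print("foot corner meas",plane(d["top"],397.3,206.7,.008),"pred",O-.055*X-.085*Y)
for y in(-.075,.075):
    for a in((-.035,.022),(-.0463,.0333),(-.0505,.029)):
        P=O+a[0]*X+y*Y+a[1]*Z;print("ledge",a,y,proj(d["top"],P),proj(d["scene"],P))
for y in(-.065,.065):
    P=O+.0074*X+y*Y+.0644*Z;print("backtop",y,proj(d["top"],P),proj(d["scene"],P))
for y in(-.085,.085):
    for x in(-.055,.055):print("foot",x,y,proj(d["top"],O+x*X+y*Y+.008*Z),proj(d["scene"],O+x*X+y*Y+.008*Z))
go([.54,-.27,.24],down(.918))
go(tcp(rest+.07*n+.01*u),Rt)
E
```

```text
foot corner meas [ 0.458 -0.242  0.008] pred [ 0.456 -0.239  0.   ]
ledge (-0.035, 0.022) -0.075 [403.744 208.217] [243.829 165.48 ]
ledge (-0.0463, 0.0333) -0.075 [401.467 205.798] [244.653 165.076]
ledge (-0.0505, 0.029) -0.075 [400.168 205.188] [245.236 167.039]
ledge (-0.035, 0.022) 0.075 [429.717 171.255] [194.295 179.365]
ledge (-0.0463, 0.0333) 0.075 [427.634 168.618] [194.619 179.096]
ledge (-0.0505, 0.029) 0.075 [426.273 168.122] [195.236 181.111]
backtop -0.065 [418.999 212.074] [234.781 146.921]
backtop 0.065 [442.043 179.045] [191.579 158.501]
foot -0.055 -0.085 [396.219 207.573] [249.576 172.238]
foot 0.055 -0.085 [424.044 227.283] [238.342 149.784]
foot -0.055 0.085 [425.44  166.119] [193.429 188.253]
foot 0.055 0.085 [453.09  185.391] [184.375 164.37 ]
t 11.85 pos [ 0.496 -0.019  0.217] q [-0.244 -0.108  2.027  0.001  1.211 -1.74 ] op 0.117
 shift cm (cur axes) [ -6.285 -24.663  -2.225] | (target axes) [-18.706 -17.244  -2.328] | turn [0.002 0.011 0.577] y-ang 1.495426387977768
t 11.85 pos [ 0.496 -0.019  0.217] q [-0.244 -0.108  2.027  0.001  1.211 -1.74 ] op 0.117
 shift cm (cur axes) [ -4.648 -27.113   9.325] | (target axes) [-18.774  -7.715  20.777] | turn [0.765 0.237 0.542] y-ang 1.495426387977768
```

Emit:
send_rows(
  series=[
    [[-0.6,-2.5,-0.2,0,0,0,-0.9],[-1.2,-4.5,-0.4,0,0,0,-0.9],[-1.2,-4.6,-0.4,0,0,0,-0.9],[-1.2,-4.6,-0.4,0,0,0,-0.9],[-1.2,-4.6,-0.4,0,0,0,-0.9],[-0.9,-3.8,-0.4,0,0,0,-0.9],[0,0,0,0,0,0.145,-0.9],[0,0,0,0,0,0.145,-0.9],[0,0,0,0,0,0.145,-0.9],[0,0,0,0,0,0.142,-0.9]],
  ],
)

```text
time: 13.1
eef_pos: [0.5365, -0.2682, 0.23]
tcp_rot: [0.323, 0.946, 0.001, -0.002]
contact_force: [0.5, -0.5, -1.7]
opening: 0.117
finger_force: 80.1
```

Emit:
send_rows(
  series=[
    [[0,0,0,0.157,0,0,-0.9],[0,0,0,0.157,0,0,-0.9],[0,0,0,0.157,0,0,-0.9],[0,0,0,0.157,0,0,-0.9],[0,0,0,0.157,0,0,-0.9],[0,0,0,0,0,0,-0.9]],
  ],
)

```text
time: 13.85
eef_pos: [0.5369, -0.2665, 0.2276]
tcp_rot: [0.293, 0.876, -0.361, -0.126]
contact_force: [-0.1, -0.2, -2.2]
opening: 0.119
finger_force: 80.2
```

```bash
python3 - <<'E'
from stand import *
go(tcp(rest+.05*n+.01*u),Rt)
E
```

```text
t 13.85 pos [ 0.537 -0.266  0.228] q [-0.349  0.315  1.685 -0.742  1.471 -1.068] op 0.119
 shift cm (cur axes) [-0.637  5.17  11.412] | (target axes) [-0.545  5.193 11.407] | turn [ 0.002 -0.004  0.008] y-ang 0.9298364757598278
```

Emit:
send_rows(
  series=[
    [[-0.15,1.3,2.8,0,0,0,-0.9],[-0.15,1.3,2.9,0,0,0,-0.9],[-0.15,1.3,2.9,0,0,0,-0.9],[-0.15,1.3,2.8,0,0,0,-0.9],[0,0,0,0,0,0,-0.9]],
  ],
)

```text
time: 14.48
eef_pos: [0.5129, -0.3068, 0.1118]
tcp_rot: [0.296, 0.876, -0.36, -0.126]
contact_force: [0.1, -0.5, -2.1]
opening: 0.12
finger_force: 80.1
```

```bash
python3 - <<'E'
from stand import *
from h import *
go(tcp(rest+.004*n+.006*u),Rt)
c=ctrl.read_camera("scene")
P=tcp(rest+.05*n+.01*u)
im=np.zeros((480,800,3),np.uint8);im[:]=cv2.resize(c["img"][110:206,150:310],(800,480));cv2.imwrite("pics/p1.png",im[:,:,::-1])
E
```

```text
t 14.47 pos [ 0.513 -0.307  0.112] q [-0.422  0.431  1.77  -0.796  1.285 -0.968] op 0.12
 shift cm (cur axes) [-0.03   0.694  4.526] | (target axes) [0.005 0.704 4.525] | turn [ 0.002 -0.007  0.003] y-ang 0.9233255364132587
```

View pics/p1.png

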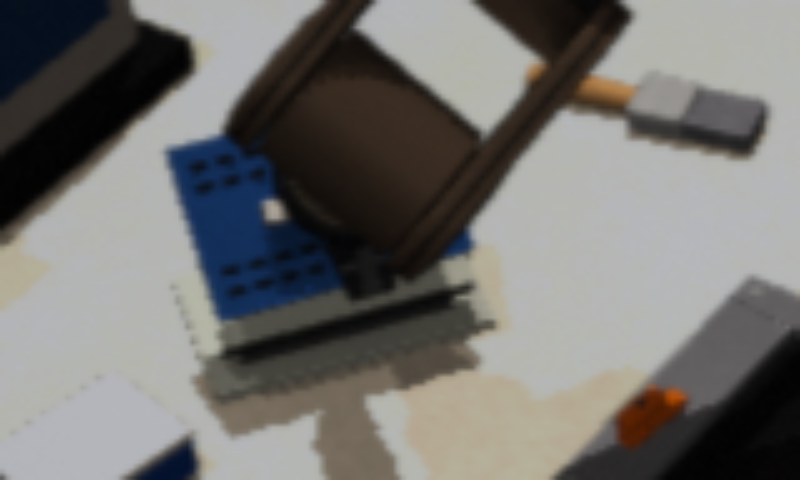

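Emit:
send_rows(
  series=[
    [[0,0.2,1.6,0,0,0,-0.9],[0,0.2,1.5,0,0,0,-0.9],[0,0.2,1.0,0,0,0,-0.9],[0,0,0.3,0,0,0,-0.9],[0,0,0,0,0,0,-0.9]],
  ],
)

```text
time: 15.15
eef_pos: [0.4991, -0.3279, 0.079]
tcp_rot: [0.296, 0.876, -0.362, -0.123]
contact_force: [0.2, -0.3, -1.6]
opening: 0.115
finger_force: 80.1
```

```bash
python3 - <<'E'
from stand import *
go(tcp(rest),Rt)
s=ctrl.get_state();print(s["contact_force"],Rt.inv().apply(s["contact_force"]))
E
```

```text
t 15.15 pos [ 0.499 -0.328  0.079] q [-0.461  0.465  1.797 -0.832  1.217 -0.94 ] op 0.115
 shift cm (cur axes) [0.182 0.761 0.822] | (target axes) [0.184 0.761 0.822] | turn [ 0.001 -0.001  0.002] y-ang 0.9208625450191371
[ 0.199 -0.294 -1.643] [-0.336  1.082  1.242]
```

Emit:
send_rows(
  series=[
    [[0.1,0.25,0.4,0,0,0,-0.9],[0.05,0.15,0.2,0,0,0,-0.9],[0,0,0,0,0,0,-0.9],[0,0,0,0,0,0,-0.9]],
  ],
)

```text
time: 15.65
eef_pos: [0.4972, -0.328, 0.0721]
tcp_rot: [0.295, 0.876, -0.362, -0.123]
contact_force: [0.4, -0.7, -1.8]
opening: 0.116
finger_force: 80.1
```

```bash
python3 - <<'E'
from stand import *
go(tcp(rest),Rt)
s=ctrl.get_state();print(s["contact_force"],Rt.inv().apply(s["contact_force"]))
E
```

```text
t 15.65 pos [ 0.497 -0.328  0.072] q [-0.462  0.473  1.802 -0.836  1.207 -0.931] op 0.116
 shift cm (cur axes) [0.037 0.361 0.248] | (target axes) [0.038 0.361 0.248] | turn [ 0.001 -0.001  0.002] y-ang 0.920848334945036
[ 0.397 -0.728 -1.761] [-0.757  1.006  1.484]
```

Emit:
send_rows(
  series=[
    [[0,0.2,0.2,0,0,0,-0.9],[0,0,0.15,0,0,0,-0.9],[0,0.1,0,0,0,0,-0.9],[0,0,0,0,0,0,-0.9]],
  ],
)

```text
time: 16.15
eef_pos: [0.4977, -0.3284, 0.0703]
tcp_rot: [0.296, 0.875, -0.363, -0.123]
contact_force: [0.9, 5.2, 8.0]
opening: 0.116
finger_force: 81.5
```

```bash
python3 - <<'E'
from stand import *
go(tcp(rest),Rt)
s=ctrl.get_state();print(s["contact_force"],Rt.inv().apply(s["contact_force"]))
E
```

```text
t 16.15 pos [ 0.498 -0.328  0.07 ] q [-0.461  0.477  1.8   -0.839  1.207 -0.926] op 0.116
 shift cm (cur axes) [0.102 0.229 0.127] | (target axes) [0.102 0.229 0.127] | turn [-0.002 -0.001 -0.   ] y-ang 0.9183877352028721
[0.945 5.201 8.032] [ 2.405 -2.35  -9.008]
```

Emit:
send_rows(
  series=[
    [[0,0,0,0,0,0,-0.5],[0,0,0,0,0,0,-0.2],[0,0,0,0,0,0,-0.2],[0,0,0,0,0,0,-0.2],[0,0,-2,0,0,0,-0.2],[0,0,-4,0,0,0,-0.2],[0,0,-5,0,0,0,-0.2],[0,0,-5,0,0,0,-0.2]],
  ],
)

```text
time: 17.15
eef_pos: [0.5666, -0.2371, 0.1829]
tcp_rot: [0.296, 0.876, -0.362, -0.123]
contact_force: [0.2, -0.1, 0.3]
opening: 0.403
finger_force: 0.0
```

```bash
python3 - <<'E'
from stand import *
from meas import *
go(rest,Rt)
c=ctrl.read_camera("scene");t=ctrl.read_camera("top");pickle.dump({"top":t,"scene":c},open("cams1.pkl","wb"))
im=np.zeros((600,800,3),np.uint8);im[:400]=cv2.resize(c["img"][120:200,150:310],(800,400));im[400:,:400]=cv2.resize(t["img"][150:230,370:530],(400,200));cv2.imwrite("pics/p2.png",im[:,:,::-1])
m=cv2.morphologyEx(mask(c,blu,(175,120,260,200)),cv2.MORPH_CLOSE,np.ones((5,5)))
h=cv2.approxPolyDP(cv2.convexHull(np.argwhere(m)[:,::-1].astype(np.int32)),4,True)[:,0];print(h.tolist())
for a,b in((-.05,-.075),(-.05,.075),(.05,.075),(.05,-.075)):
    P=rest+u*a+Y*b+.008*n;print("pred",a,b,proj(c,P),proj(t,P))
E
```

```text
t 17.15 pos [ 0.567 -0.237  0.183] q [-0.292  0.411  1.648 -0.727  1.458 -0.983] op 0.403
 shift cm (cur axes) [ 0.236  0.071 17.646] | (target axes) [ 0.239  0.1   17.646] | turn [ 0.002 -0.     0.001] y-ang 0.9204325739939783
[[238, 167], [193, 179], [184, 147], [209, 140]]
pred -0.05 -0.075 [244.233 165.258] [402.622 207.016]
pred -0.05 0.075 [194.45 179.21] [428.692 169.945]
pred 0.05 0.075 [184.155 145.697] [452.675 178.881]
pred 0.05 -0.075 [234.474 132.629] [425.552 217.922]
```

View pics/p2.png

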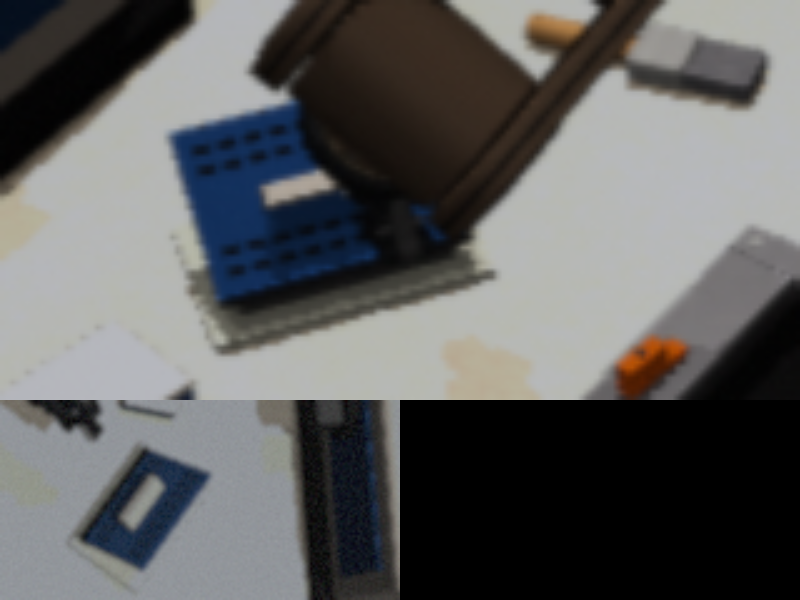

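```bash
python3 - <<'E'
from stand import *
from h import *
from scipy.optimize import least_squares
d=load();T,S=d["top"],d["scene"]
for a,b in(((528,228),(165,68)),((520,107),(80,135)),((605,225),(120,53))): print(tri(T,a,S,b))
for u_,v_ in((490,237),(487,118)): print("base",plane(T,u_,v_,0))
L=[json.loads(l) for l in open("log.jsonl")]
def wr(q,p,r,d): return np.array(p)-d*R.from_quat(r).apply([0,0,1])
def res(x):
    dd,lat,c,h,L2,L3,b=x;o=[]
    for q,p,r in L:
        w=wr(q,p,r,dd);c1,s1=np.cos(q[0]),np.sin(q[0])
        rr=w[0]*c1+w[1]*s1;la=-w[0]*s1+w[1]*c1;a=q[1]+q[2]
        o+=[la-lat,rr-(c+L2*np.sin(q[1])+L3*np.sin(a)+b*np.cos(a)),w[2]-(h+L2*np.cos(q[1])+L3*np.cos(a)-b*np.sin(a))]
    return o
f=least_squares(res,[.2,.1,0,.3,.4,.4,0]);print(f.x,np.abs(f.fun).max())
P=rest+.022*u+.004*n;print("grasp TCP",P,"wrist",P+f.x[0]*u)
E
```

```text
(array([ 0.368, -0.58 ,  0.208]), np.float64(0.005940863698091725))
(array([ 0.719, -0.579,  0.203]), np.float64(0.013543422970258285))
(array([ 0.363, -0.79 ,  0.2  ]), np.float64(0.02406871851578066))
base [ 0.352 -0.541  0.   ]
base [ 0.751 -0.56   0.   ]
[0.249 0.101 0.    0.24  0.443 0.572 0.021] 5.842348271833941e-10
grasp TCP [ 0.482 -0.344  0.076] wrist [ 0.375 -0.484  0.252]
```

```bash
cat >> stand.py <<'E'
R2=R.from_matrix(np.c_[np.cross(n,-u),n,-u])
E
python3 - <<'E'
from stand import *
go(rest+.13*u+.06*n,R2)
E
```

```text
t 17.25 pos [ 0.571 -0.237  0.187] q [-0.289  0.408  1.642 -0.729  1.456 -0.983] op 0.402
 shift cm (cur axes) [  0.601 -12.836  12.1  ] | (target axes) [  0.518 -12.168 -12.775] | turn [-1.566  0.01   0.006] y-ang 0.914490297444858
```

Emit:
send_rows(
  series=[
    [[0.2,-4.3,4,0,0,0,-0.2],[0.2,-4.3,4,0,0,0,-0.2],[0.2,-4.3,4,0,0,0,-0.2],[0,0,0,-0.174,0.001,0,-0.2],[0,0,0,-0.174,0.001,0,-0.2],[0,0,0,-0.174,0.001,0,-0.2],[0,0,0,-0.174,0.001,0,-0.2],[0,0,0,-0.174,0.001,0,-0.2],[0,0,0,-0.174,0.001,0,-0.2],[0,0,0,-0.174,0.001,0,-0.2]],
  ],
)

```text
time: 18.5
eef_pos: [0.454, -0.3751, 0.1878]
tcp_rot: [0.314, 0.924, 0.207, 0.067]
contact_force: [0.6, 0.1, -0.9]
opening: 0.399
finger_force: 0.0
```

Emit:
send_rows(
  series=[
    [[0,0,0,-0.174,0.001,0,-0.2],[0,0,0,-0.174,0.001,0,-0.2],[0,0,0,0,0,0,-0.2]],
  ],
)

```text
time: 18.88
eef_pos: [0.4523, -0.3753, 0.1844]
tcp_rot: [0.3, 0.875, 0.363, 0.116]
contact_force: [-0.6, 0.1, 0.3]
opening: 0.399
finger_force: 0.0
```

```bash
python3 - <<'E'
from stand import *
go(rest+.10*u+.004*n,R2)
E
```

```text
t 18.88 pos [ 0.452 -0.375  0.184] q [-1.141  0.293  1.799  0.668  1.511 -2.255] op 0.399
 shift cm (cur axes) [-0.539 -4.661  2.893] | (target axes) [-0.457 -4.676  2.882] | turn [-0.003 -0.009 -0.012] y-ang 0.9015301119891255
```

Emit:
send_rows(
  series=[
    [[-0.25,-2.35,0,-0.003,-0.009,-0.012,-0.2],[-0.25,-2.35,0,0,0,0,-0.2],[0,0,1.5,0,0,0,-0.2],[0,0,1.4,0,0,0,-0.2],[0,0,0,0,0,0,-0.2]],
  ],
)

```text
time: 19.5
eef_pos: [0.4509, -0.386, 0.1327]
tcp_rot: [0.293, 0.876, 0.362, 0.123]
contact_force: [-0.2, 0.2, 0.0]
opening: 0.398
finger_force: 0.0
```

```bash
python3 - <<'E'
from stand import *
from h import *
go(rest+.022*u+.004*n,R2)
c=ctrl.read_camera("scene");cv2.imwrite("pics/g1.png",cv2.resize(c["img"][110:200,160:280],(800,600))[:,:,::-1])
E
```

```text
t 19.5 pos [ 0.451 -0.386  0.133] q [-1.153  0.375  1.803  0.674  1.446 -2.335] op 0.398
 shift cm (cur axes) [ 0.069 -0.354  7.684] | (target axes) [ 0.076 -0.358  7.684] | turn [-0.001 -0.001  0.006] y-ang 0.9271114584667565
```

View pics/g1.png

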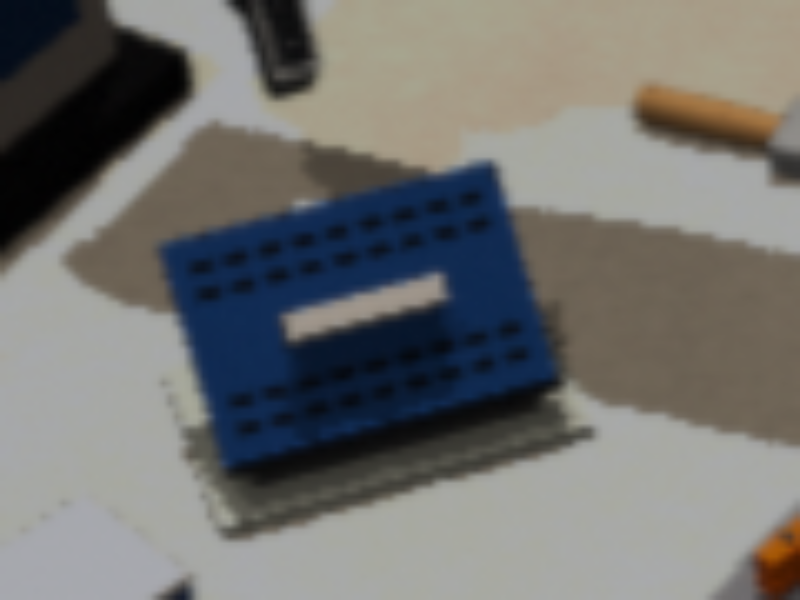

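Emit:
send_rows(
  series=[
    [[0.05,-0.25,2.5,0,0,0,-0.2],[0,0,2.5,0,0,0,-0.2],[0,0,1.6,0,0,0,-0.2],[0,0,0.9,0,0,0,-0.2],[0,0,0,0,0,0,-0.2]],
  ],
)

```text
time: 20.18
eef_pos: [0.4812, -0.347, 0.0784]
tcp_rot: [0.294, 0.876, 0.362, 0.124]
contact_force: [0.2, 0.5, 1.0]
opening: 0.399
finger_force: 0.0
```

```bash
python3 - <<'E'
from stand import *
go(rest+.022*u+.005*n,R2)
E
```

```text
t 20.18 pos [ 0.481 -0.347  0.078] q [-1.081  0.429  1.85   0.724  1.33  -2.357] op 0.399
 shift cm (cur axes) [0.121 0.094 0.356] | (target axes) [0.121 0.094 0.356] | turn [-0.001  0.001  0.006] y-ang 0.9265137774414206
```

Close with care (one finger under the overhang), then draw off up the slope and away.

Emit:
send_rows(
  series=[
    [[0.1,0.1,0.3,0,0,0,-0.5],[0,0,0,0,0,0,-1],[0,0,0,0,0,0,-1],[0,0,0,0,0,0,-1],[0,0,0,0,0,0,-1],[0,0,0,0,0,0,-1]],
  ],
  force=90,
)

```text
time: 20.92
eef_pos: [0.4823, -0.3445, 0.0781]
tcp_rot: [0.294, 0.876, 0.362, 0.125]
contact_force: [-0.2, 1.9, 5.9]
opening: 0.069
finger_force: 89.0
```

```bash
python3 - <<'E'
from stand import *
go(rest+.022*u+.004*n,R2)
E
```

```text
t 20.93 pos [ 0.482 -0.344  0.078] q [-1.078  0.428  1.854  0.728  1.328 -2.357] op 0.069
 shift cm (cur axes) [ 0.052 -0.182  0.149] | (target axes) [ 0.05  -0.182  0.149] | turn [0.001 0.002 0.005] y-ang 0.9263848281459112
```

Emit:
send_rows(
  series=[
    [[0,0,-1,0,0,0,-1],[0,0.5,-2,0,0,0,-1],[0,2,-3,0,0,0,-1],[0,4,-4,0,0,0,-1],[0,4,-4,0,0,0,-1],[0,2,0,0.157,0,0,-1],[0,0,0,0.157,0,0,-1],[0,0,0,0.157,0,0,-1],[0,0,0,0.157,0,0,-1],[0,0,0,0.157,0,0,-1]],
  ],
)

```text
time: 22.18
eef_pos: [0.4744, -0.3534, 0.2655]
tcp_rot: [0.319, 0.948, -0.005, 0.002]
contact_force: [-0.7, 0.1, -2.2]
opening: 0.07
finger_force: 88.4
```

```bash
cat > rack.py <<'E'
from go import *
yaw=-.053;sl=np.array([.4397,.3022]);R3=down(yaw)
E
python3 - <<'E'
from rack import *
go([.48,-.1,.25],R3)
go([.4397,.3022,.25],R3)
E
```

```text
t 22.18 pos [ 0.474 -0.353  0.265] q [-0.809  0.075  1.757 -0.006  1.302 -1.728] op 0.07
 shift cm (cur axes) [14.903 20.52   1.278] | (target axes) [25.334 -0.78   1.547] | turn [-0.003  0.011  0.973] y-ang 0.9204760692523282
t 22.18 pos [ 0.474 -0.353  0.265] q [-0.809  0.075  1.757 -0.006  1.302 -1.728] op 0.07
 shift cm (cur axes) [42.459 50.09   0.843] | (target axes) [65.284 -6.935  1.547] | turn [-0.003  0.011  0.973] y-ang 0.9204760692523282
```

Emit:
send_rows(
  series=[
    [[0,0,0,-0.003,0.011,0.16,-1],[0,0,0,0,0,0.163,-1],[0,0,0,0,0,0.163,-1],[0,0,0,0,0,0.163,-1],[0,0,0,0,0,0.163,-1],[0,0,0,0,0,0.161,-1],[3.5,-0.1,0,0,0,0,-1],[5.5,-0.2,0,0,0,0,-1],[5.5,-0.2,0,0,0,0,-1],[5.5,-0.2,0,0,0,0,-1]],
  ],
)

```text
time: 23.42
eef_pos: [0.4778, -0.1515, 0.2658]
tcp_rot: [0.726, 0.688, 0.001, -0.002]
contact_force: [1.0, 1.1, -2.4]
opening: 0.071
finger_force: 88.6
```

Emit:
send_rows(
  series=[
    [[5.3,-0.2,0,0,0,0,-1],[5.5,-0.8,0,0,0,0,-1],[5.5,-0.8,0,0,0,0,-1],[5.5,-0.8,0,0,0,0,-1],[5.5,-0.8,0,0,0,0,-1],[5.5,-0.8,0,0,0,0,-1],[5,-0.8,0,0,0,0,-1],[4,-0.8,0,0,0,0,-1],[3,-0.6,0,0,0,0,-1],[0,0,0,0,0,0,-1]],
  ],
)

```text
time: 24.68
eef_pos: [0.4375, 0.2995, 0.2686]
tcp_rot: [0.724, 0.69, 0.001, -0.002]
contact_force: [0.1, -0.6, -1.3]
opening: 0.072
finger_force: 88.5
```

```bash
python3 - <<'E'
from rack import *
from meas import *
go([*sl,.165],R3)
t=ctrl.read_camera("top");c=ctrl.read_camera("scene");pickle.dump({"top":t,"scene":c},open("cams2.pkl","wb"))
p=R.from_quat(ctrl.get_state()["tcp_rot"]).as_matrix();print(p)
m=mask(c,blu,(300,100,500,300));print("scene blue",m.sum())
h=cv2.approxPolyDP(cv2.convexHull(np.argwhere(cv2.morphologyEx(m,cv2.MORPH_CLOSE,np.ones((5,5))))[:,::-1].astype(np.int32)),3,True)[:,0];print(h.tolist())
m=mask(t,blu,(180,150,290,260));print("top blue",m.sum(),rect(m) if m.sum() else 0)
for ce,a,mm in blobs(mask(t,grn,(195,180,265,240)),3): print("grn",ce,a)
E
```

```text
t 24.68 pos [0.437 0.299 0.269] q [ 0.406 -0.065  1.891  0.006  1.315  0.454] op 0.072
 shift cm (cur axes) [ 0.227  0.224 10.36 ] | (target axes) [ 0.284  0.206 10.359] | turn [-0.002 -0.005  0.004] y-ang -0.049050205411772047
[[ 0.052  0.999 -0.002]
 [ 0.999 -0.052  0.005]
 [ 0.005 -0.002 -1.   ]]
scene blue 78
[[472, 170], [411, 145]]
top blue 40 ((234.5, 209.5), (3.0, 15.0), 90.0)
grn [248.083 201.75 ] 12
grn [248.714 213.429] 7
grn [247.667 220.111] 9
```

```bash
python3 - <<'E'
from rack import *
from h import *
T=load()["top"];g=T["img"].astype(float)
for nm,cols in(("mid",range(218,241)),("guideL",(208,209,210,211)),("guideR",(246,247,248,249))):
    prof=[]
    for v in np.arange(183,234,1.):
        s=[cv2.getRectSubPix(g.astype(np.float32),(1,1),(float(u),float(v+.03*(u-228.5))))[0,0] for u in cols];s=np.mean(s,0);prof.append((int(v),round(s.sum()),round(s[1]*2-s[0]-s[2])))
    print(nm,prof)
for x,z in((.060,.008),(-.060,.008),(-.060,0),(.037,.108),(.027,.108),(.027,.008),(-.0325,.048),(-.0385,.048),(-.0175,.048),(-.0115,.048),(-.0385,.008),(-.0175,.008)):
    o=np.array([*sl,0])+np.array([.025*np.cos(yaw),.025*np.sin(yaw),0])
    print(x,z,proj(T,o+[x*np.cos(yaw),x*np.sin(yaw),z]),end=";")
E
```

```text
mid [(183, 439, -1), (184, 439, -1), (185, 441, -2), (186, 441, -1), (187, 440, 0), (188, 438, -1), (189, 420, -1), (190, 372, 1), (191, 333, 2), (192, 327, 2), (193, 343, 2), (194, 387, 2), (195, 424, 1), (196, 412, 1), (197, 336, 1), (198, 241, 0), (199, 199, -1), (200, 249, 1), (201, 350, 4), (202, 411, 5), (203, 431, 6), (204, 433, 6), (205, 432, 6), (206, 433, 4), (207, 436, 2), (208, 439, 0), (209, 437, 0), (210, 440, -1), (211, 438, -2), (212, 438, -1), (213, 439, -1), (214, 440, 0), (215, 437, -1), (216, 439, -1), (217, 438, -1), (218, 438, -1), (219, 438, -1), (220, 440, -1), (221, 439, 0), (222, 438, -1), (223, 438, -1), (224, 439, -1), (225, 438, -1), (226, 435, 0), (227, 428, 1), (228, 426, 1), (229, 434, 0), (230, 439, -1), (231, 438, -1), (232, 439, -1), (233, 437, -1)]
guideL [(183, 438, -1), (184, 436, -1), (185, 437, -2), (186, 438, -2), (187, 442, 0), (188, 441, -1), (189, 432, -1), (190, 395, 0), (191, 342, 1), (192, 313, 3), (193, 322, 4), (194, 360, 4), (195, 408, 2), (196, 414, 0), (197, 355, -1), (198, 265, -1), (199, 205, 8), (200, 200, 41), (201, 205, 72), (2
[... 958 characters left out ...]
 71), (213, 248, 71), (214, 291, 34), (215, 355, 8), (216, 361, 3), (217, 316, 11), (218, 265, 40), (219, 233, 68), (220, 251, 54), (221, 329, 22), (222, 401, 6), (223, 433, 2), (224, 440, -1), (225, 436, -1), (226, 430, -1), (227, 414, 1), (228, 401, 1), (229, 420, 0), (230, 437, 0), (231, 440, 0), (232, 441, -2), (233, 441, -2)]
0.06 0.008 [231.853 190.913];-0.06 0.008 [230.002 227.509];-0.06 0 [230.442 227.673];0.037 0.108 [225.747 193.722];0.027 0.108 [225.579 196.954];0.027 0.008 [231.347 200.904];-0.0325 0.048 [228.175 217.998];-0.0385 0.048 [228.079 219.886];-0.0175 0.048 [228.417 213.288];-0.0115 0.048 [228.513 211.407];-0.0385 0.008 [230.336 220.898];-0.0175 0.008 [230.662 214.464];
```

Emit:
send_rows(
  series=[
    [[0.25,0.15,3,-0.002,-0.005,0.004,-1],[0,0,4,0,0,0,-1],[0,0,4,0,0,0,-1],[0,0,2.5,0,0,0,-1],[0,0,0,0,0,0,-1],[0,0,0,0,0,0,-1]],
  ],
)

```text
time: 25.52
eef_pos: [0.4403, 0.301, 0.135]
tcp_rot: [0.727, 0.687, 0.001, -0.0]
contact_force: [0.5, -0.7, -1.1]
opening: 0.076
finger_force: 88.4
```

```bash
sed -i 's/\.4397/.4391/' rack.py; python3 - <<'E'
from rack import *
from h import *
go([*sl,.0815],R3)
s=ctrl.get_state();print(s["contact_force"],s["wrist_torque"])
c=ctrl.read_camera("scene");t=ctrl.read_camera("top")
im=np.zeros((600,800,3),np.uint8);im[:,:600]=cv2.resize(c["img"][180:280,375:475],(600,600));im[:200,600:]=cv2.resize(t["img"][180:240,200:260],(200,200));cv2.imwrite("pics/r1.png",im[:,:,::-1])
E
```

```text
t 25.52 pos [0.44  0.301 0.135] q [0.409 0.076 2.005 0.001 1.058 0.465] op 0.076
 shift cm (cur axes) [ 0.107 -0.134  5.347] | (target axes) [ 0.117 -0.126  5.347] | turn [ 0.001 -0.002 -0.004] y-ang -0.05692631223988264
[ 0.493 -0.661 -1.078] [-0.003 -0.013 -0.007]
```

Emit:
send_rows(
  series=[
    [[0.1,-0.13,0.5,0,0,0,-1],[0,0,0.7,0,0,0,-1],[0,0,0.5,0,0,0,-1],[0,0,0.4,0,0,0,-1],[0,0,0,0,0,0,-1]],
  ],
)

```text
time: 26.25
eef_pos: [0.4374, 0.3023, 0.1119]
tcp_rot: [0.727, 0.687, -0.0, -0.001]
contact_force: [-0.7, -0.1, -2.2]
opening: 0.075
finger_force: 88.4
```

```bash
python3 - <<'E'
from rack import *
go([*sl,.0815],R3)
s=ctrl.get_state();print(s["contact_force"],s["wrist_torque"])
E
```

```text
t 26.25 pos [0.437 0.302 0.112] q [0.413 0.106 2.021 0.002 1.016 0.468] op 0.075
 shift cm (cur axes) [-0.003  0.171  3.036] | (target axes) [-0.002  0.166  3.036] | turn [-0.002 -0.    -0.003] y-ang -0.05575323878874106
[-0.748 -0.138 -2.203] [-0.02   0.017  0.001]
```

Emit:
send_rows(
  series=[
    [[0,0.15,0.6,0,0,0,-1],[0,0,0.7,0,0,0,-1],[0,0,0.7,0,0,0,-1],[0,0,0.5,0,0,0,-1],[0,0,0,0,0,0,-1]],
  ],
)

```text
time: 26.88
eef_pos: [0.4388, 0.3022, 0.0868]
tcp_rot: [0.727, 0.687, -0.001, -0.001]
contact_force: [-0.5, -0.0, -2.1]
opening: 0.072
finger_force: 88.5
```

```bash
python3 - <<'E'
from rack import *
go([*sl,.0815],R3)
s=ctrl.get_state();print(s["contact_force"],s["wrist_torque"])
E
```

```text
t 26.88 pos [0.439 0.302 0.087] q [0.412 0.146 2.03  0.002 0.967 0.467] op 0.072
 shift cm (cur axes) [0.001 0.029 0.526] | (target axes) [0.001 0.028 0.526] | turn [-0.002 -0.    -0.003] y-ang -0.05582760004689937
[-0.459 -0.026 -2.096] [0.027 0.019 0.055]
```

Emit:
send_rows(
  series=[
    [[0,0,0.3,0,0,0,-1],[0,0,0.2,0,0,0,-1],[0,0,0.1,0,0,0,-1],[0,0,0,0,0,0,-1]],
  ],
)

```text
time: 27.38
eef_pos: [0.44, 0.3024, 0.0832]
tcp_rot: [0.726, 0.687, 0.0, -0.0]
contact_force: [-2.7, -2.4, 6.1]
opening: 0.072
finger_force: 89.9
```

Emit:
send_rows(
  series=[
    [[0,0,0,0,0,0,-0.6],[0,0,0,0,0,0,-0.3],[0,0,0,0,0,0,-0.3],[0,0,0,0,0,0,-0.3],[0,0,-2,0,0,0,-0.3],[0,0,-4,0,0,0,-0.3],[0,0,-6,0,0,0,-0.3],[0,-5,-3,0,0,0,-0.3],[0,-5,0,0,0,0,-0.3],[-6,0,0,0,0,0,-0.3]],
  ],
)

```text
time: 28.62
eef_pos: [0.333, 0.2507, 0.2321]
tcp_rot: [0.723, 0.691, 0.001, -0.001]
contact_force: [1.7, -1.6, 0.7]
opening: 0.351
finger_force: 0.0
```

Emit:
send_rows(
  series=[
    [[-6,6,0,0,0,0,-0.3],[-6,6,0,0,0,0,-0.3],[-6,3,0,0,0,0,-0.3],[-6,0,0,0,0,0,-0.3],[-6,0,0,0,0,0,-0.3],[0,0,0,0,0,0,-0.3]],
  ],
)

```text
time: 29.38
eef_pos: [0.4374, -0.0261, 0.2312]
tcp_rot: [0.729, 0.684, -0.0, -0.0]
contact_force: [0.0, 0.3, 0.2]
opening: 0.349
finger_force: 0.0
```

```bash
python3 - <<'E'
from rack import *
from h import *
c=ctrl.read_camera("scene");t=ctrl.read_camera("top");s=ctrl.get_state();print(s["time"],s["eef_pos"],s["contact_force"])
im=np.zeros((600,800,3),np.uint8);im[:480,:480]=cv2.resize(c["img"][180:280,375:475],(480,480));im[:300,490:790]=cv2.resize(t["img"][180:240,200:260],(300,300));im[310:590,490:770]=cv2.resize(c["img"][160:240,265:345],(280,280));cv2.imwrite("pics/r2.png",im[:,:,::-1])
E
```

```text
29.475 [ 0.437 -0.023  0.231] [ 0.599  0.144 -0.658]
```

View pics/r2.png

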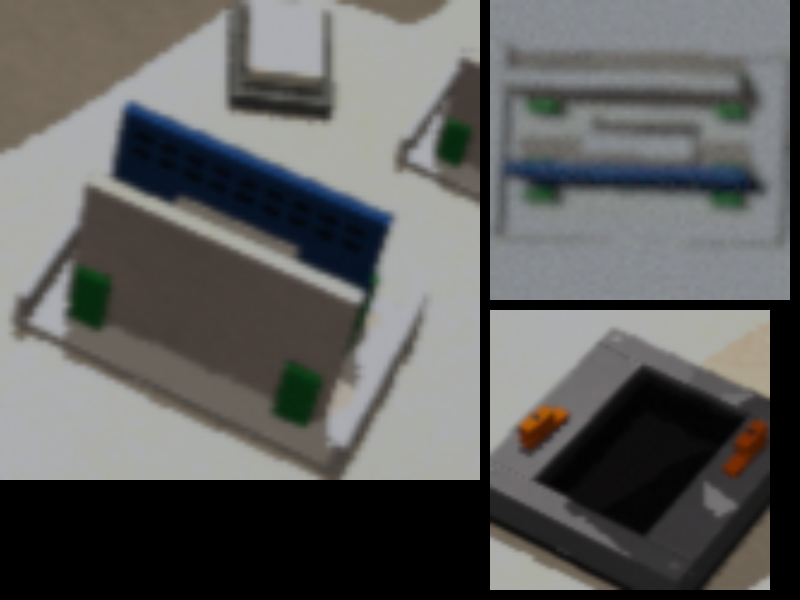

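```bash
python3 - <<'E'
from rack import *
from h import *
S=load()["scene"]
for z in(.108,.118):
  for y in(-.075,.075): print(z,proj(S,[sl[0]-y*np.sin(yaw),sl[1]+y*np.cos(yaw),z]))
print(ctrl.sign_off())
E
```

```text
0.108 [401.979 201.196]
0.108 [457.519 225.207]
0.118 [402.499 198.518]
0.118 [458.39  222.554]
the job is handed in; nothing more can be done
None
```

The panel stands released on a long edge in the empty slot of the large rack, seated on the floor between both pairs of green guides. Both buttons are turned aside and the job is handed in at about 29.5 s; the judge's verdict was not returned.

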